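Hang the electronic pipette on its charging stand, display outward

ROBOT

A 7-joint arm with a two-finger parallel gripper is mounted at the origin on the work surface. World frame = base frame: x ahead of the robot, y to its left, z up, the work surface at z = 0. Lengths are in m, angles in rad, forces in N, time in s.
With the tool pointing down it reaches from about 0.425 to 0.925 m from the base axis. Payload 6.8 kg.
Tool frame: the origin (TCP) lies at the very end of the fingers, on their centre line; the grasp point (between the pads) lies 19 mm behind it; z points along the fingers, y is the line along which they close (so a half turn about z gives the same grasp; the last joint's range is limited). The gripper opens to 85 mm and grips with 20 to 120 N. Pads are 22 mm wide; open, the fingers measure 114 mm over their backs; the gripper's body (76 mm by 85 mm) begins 54 mm behind the grasp point. The pads swing forward as they close: fully open they stand 13 mm farther back than shut.
Start: joints at [-1.402, 0.477, 0.022, 1.555, -0.011, 1.109, -0.083], TCP at [0.184, 0.649, 0.203] pointing down, gripper open.
Joint ranges: [-2.96, 2.96], [-0.34, 2.1], [-1.41, 1.46], [0.24, 2.44], [-1.37, 4.51], [0.17, 1.92], [-2.96, 2.96]. Speed limits (rad/s): [2.39, 2.39, 3.14, 3.14, 3.14, 3.14, 3.14].

INTERFACE

Orientations are given as a rotation vector (axis times angle).
In Python, from bench import get_obs, viewer, r gives the robot as it stands. The module is installed in compiled form; this text tells all that it offers.
- The arm moves only by the tool play_rows, never from a script. Its argument "commands" is a list that holds one entry, the list of rows, each a list of 5 numbers: the gripper's target within -1 to 1 (shut at 1, half-way at 0, fully open at -1), then the shift along the tool's x, y, z scaled (see below), then the turn about the tool's z scaled (see below). A call has 1 to 12 rows; each row is the pose to reach, as a shift and turn from the pose commanded when the call began, along the tool's axes at that moment; what a row does not reach only later rows make up. The controller multiplies each number of a shift by 0.2 m and each number of a turn by pi/2 rad. A row lasts 1/12 s, in which the tool goes at most 41.7 mm and 7.16 degrees, less where a joint would pass 70% of its speed; a pose out of reach is approached as far as the arm can. A call with a number of a shift or a turn outside -1 to 1 is refused whole. A call with a gripper value outside its range is refused whole. The fingers move at their own pace and stop on an object; "grip_force" is the grip in N (left out, the last holds). Time passes only in rows, so rows that repeat a pose let the fingers close. It gives the time, the measured TCP pose, the force, the opening and the grip force at its end, in the units of the state.
- get_obs(): the state, without advancing time (a new reading comes with each control period).
- viewer.grab_frame(name): name is "side" or "top"; returns a dict with "pixels" (420x560x3 uint8, red, green, blue), "fovy" (degrees; the focal length in pixels is half the picture's height over the tangent of half this angle, whatever the lens; pixels are square), "cx", "cy" (the principal point, pixels), "world_to_cam" (4x4, takes a point from world to camera coordinates). Camera axes: x right, y up, looking along -z (the intrinsics and any distortion apply to the point x, -y, -z); pixel columns grow to the right and rows downward; lengths in m; the calibration is good to about 2 mm. A picture is of the moment at which its call begins. There is no depth.
- r.hand_in(): hands the job in; it is judged then, once.
Trained networks look in a picture, given as the dict that the camera call returned (one of the last four; its "shot" number tells which), for a name from the list of things; names that differ only in an ending like _2 or _b are one class to them, and where a whole thing is asked for, a point or a joint stands for the part that bears it (a point fixed in the world has none). Each returns a list of dicts, best first, with "score" (0 to 1); they miss things now and then, are a little off and sometimes report something else, mostly with a low value. They report only what shows in the picture. A call takes as long as a camera call.
- viewer.trace(picture, thing): "pixels" (420x560 bool, what is visible of it) and "rect" ([left, top, right, bottom] in pixels, round what is visible of it).
The state is a dict: "clock": time; "joints": joint angles; "qvel": joint speeds; "tau": joint torques, N m; "tcp_pos": TCP position; "orientation": TCP orientation; "contact_force": force on the tool from outside, world axes, zero at the start; "moment": the same for the moment, N m; "grip_width": finger opening in m; "gripper_force": force on a finger pad.
Only numpy, scipy, OpenCV 4.12 (cv2) and the standard library are available. Lean on these libraries where they do the work, as an engineer would, in place of code of your own. Each camera call takes 0.05 s, during which the arm holds its last target. There are 200 camera calls.

TASK

Take the electronic pipette with the orange trim off the blue bench rest and hang it by its finger rest on the empty hanger of the charging stand, with its display facing outward. Hanger heights differ, so feel for it: press straight down, firmly but gently, until the catch clicks and the pipette sits fully home on the charging pin, then let go. Do not force it, do not drop it, and do not disturb the other pipettes, the blue tip box or the marker pen.

Things in the scene. Friction and masses are not known exactly. Their poses are not given: they have to be found in the camera images.
- pipette: Electronic pipette, 0.14-0.23 kg, white with orange trim, 224 mm tall, upright at the start in a place of the bench rest, turned any way. Origin: tip of its nose; z up along it. Round nose and shaft up to 21 mm across for z 0-95; handle block z 95-215, 30 deep (x), 36 wide (y), flat sides; the handle's underside sits on the rest. Display on its front (-x), finger rest on its back (+x).
- hang (a point): Point (0, 0, 150) mm of the pipette, on its long axis, at the height of the underside of the finger rest bar, by which it hangs. Axes as the pipette's.
- grip (a point): Point (0, 0, 190) mm of the pipette, on its long axis: the handle can be pinched here across its 36 mm width (y); it bears the full grip, and a firm one (40 N or more) keeps it from slipping.
- display (a point): Middle of the dark display window on the pipette's front, at (-16, 0, 190) mm of the pipette.
- lip (a point): Middle of the bottom end of the finger rest's lip, (29.5, 0, 130) mm of the pipette. The finger rest is a bar 16 mm wide (y), x 15-36, z 150-160, with a lip turned down at its end, x 29-32, down to z = 130: a channel 14 mm wide in x, open downward, lies between handle and lip. A copper wedge on the lip's back grows from x = 32 at z = 135 to x = 37.5 at z = 142 and falls off again above.
- stand: Heavy charging carousel, fixed; origin on the bench under its column, yaw varies. Grey base 230 mm across, 18 high; column up to 263 mm; white hub 80 mm square, 145-209 mm high, a bay on each side. The empty bay (orange lamp) is on its -x side. A bumper disc (radius 74.5 mm about the column, 76-84 mm high) backs the hung shaft with 2-3 mm play.
- bay (a point): Where hang would be with the pipette home on the empty bay's hanger at its highest. The hanger is clamped anywhere from 2 to 24 mm lower, unmeasured: feel for it. This point is 85 mm from the column axis, 208 mm above the bench. Axes as the stand's, -x outward; the hung pipette's axes equal them. Come straight down from above; 1-2 mm too far inward (+x) slides easiest.
- tongue (a point): The point 25 mm inward (+x) of bay: the rounded top edge of the tongue of the grey hanger, if it were at its highest. The finger rest bar sits on it. Tongue 8 mm thick (x 21-29 from the bay point), 29 wide. Behind it an open-topped pocket for the lip, 16 mm deep (x 29-45), 19 wide between rounded cheeks with tops 2 mm lower. The lip's end enters the pocket 20 mm above home.
- catch (a joint): Sprung brass catch at the pocket's back: 0 = out, 0.003 m pushed in by the wedge, below 0.0012 again when it has clicked over the wedge. Too small to read well: feel it. From about 10 mm above home the push down needed grows to 5-17 N (friction varies), far over the weight; 3-4 mm above home it gives suddenly, then the bar sits firmly. More than 30 N contact force in all damages the hanger.
- pin (a joint): Sprung charging pin, 4 mm across, standing 3 mm out of the tongue's top: 0 = up, 0.003 m pressed flush by the finger rest bar when the pipette is home (over 0.002 counts as charging). About 1 to 2 N.
- rest: Bench rest, fixed: base 110 x 250 mm, blue plate 8 mm thick, top 120 mm above the bench, two slots 24 mm wide open to -x. Origin under its middle, on the bench; places at x = 0, y = 65 and -65 mm. Ridges 3 mm high on the plate beside the slot mouths, 26-30 mm in front of each place: lift 6 mm or more, then draw out 60 mm or more to -x; or lift 110 mm clear.
- manual: Grey pipette with black trim, same shape, in the other place of the bench rest: leave alone. Origin at its nose tip.
- charged1: Hung pipette with blue trim, in the stand's bay on its -y side: leave alone. Origin at its nose tip; shape as pipette.
- charged2: Hung pipette with red trim, in the stand's +x bay: leave alone. Origin at its nose tip.
- charged3: Hung pipette with green trim, in the stand's bay on its +y side: leave alone. Origin at its nose tip.
- tipbox: Blue tip box with clear lid, 122 x 82 x 73 mm, origin under its middle: leave alone.
- marker: Marker pen lying on the bench, 143 mm long, 12 mm thick, origin on the bench under it: leave alone.

How it is judged:
By the outcome, as a careful person would: the job done as asked, in the order asked, and still so for the second after the job is handed in, with the robot touching nothing.
It also fails if it takes over 61 s, if anything falls off the work surface, if the arm or the gripper's body presses on something with over 40 N, if the wrist force passes 120 N, or if a joint passes its speed limit or range.

## Working session

There is one attempt and no reset: what is moved stays moved. The work goes in short steps, Python scripts to look and compute and a tool call to move; the robot and the scene stay as the last step left them, time stands still between calls to the robot, and variables do not carry over. Pictures are saved under pics/ and viewed, at most 10 in all, crops included, and the job is handed in when it is done.

Besides the shell and the picture viewer there is one more tool, called after "Request:" by a JSON object that holds its "api" and its "payload". play_rows: Moves the arm, as the interface text tells. Shifts and turns lie within -1 to 1; 1 stands for 0.2 m of shift or pi/2 rad of turn. Its arguments: {"type":"object","properties":{"commands":{"type":"array","items":{"type":"array","items":{"type":"array","items":{"type":"number","minimum":-1,"maximum":1}}}},"grip_force":{"type":"number"}},"required":["commands"]}

```bash
mkdir -p pics
cat > h.py <<'E'
import numpy as np, cv2
from bench import get_obs, viewer, r
def proj(f,P):
    P=np.atleast_2d(P); w=np.array(f['world_to_cam']); c=(w@np.c_[P,np.ones(len(P))].T).T[:,:3]
    F=210/np.tan(np.radians(f['fovy'])/2)
    return np.c_[f['cx']+F*c[:,0]/-c[:,2], f['cy']-F*c[:,1]/-c[:,2]]
def ray(f,u,v):
    w=np.array(f['world_to_cam']);F=210/np.tan(np.radians(f['fovy'])/2)
    d=w[:3,:3].T@np.array([(u-f['cx'])/F,-(v-f['cy'])/F,-1]); o=-w[:3,:3].T@w[:3,3]
    return o,d/np.linalg.norm(d)
def atz(f,u,v,z):
    o,d=ray(f,u,v); return o+d*(z-o[2])/d[2]
def save(f,n): cv2.imwrite('pics/'+n+'.png',f['pixels'][:,:,::-1])
E
python3 - <<'E'
from h import *
for n in('side','top'):
    f=viewer.grab_frame(n); save(f,n+'0')
    print(n,{k:(v if k!='world_to_cam' else np.round(v,3).tolist()) for k,v in f.items() if k!='pixels'})
    print(ray(f,280,210))
    for t in('pipette','manual','stand','rest','charged1','charged2','charged3','display','lip','tipbox','marker','tongue'):
        try:
            for x in viewer.trace(f,t)[:3]:
                ys,xs=np.nonzero(x['pixels']); print(t,round(x['score'],2),np.round(x['rect']),xs.mean().round(1),ys.mean().round(1),len(xs))
        except Exception as e: print(t,e)
print(get_obs())
E
```

```text
side {'fovy': 42.36778674196724, 'cx': 284.3101708446207, 'cy': 212.91936167120232, 'world_to_cam': [[0.852, -0.524, 0.006, -0.455], [0.336, 0.555, 0.761, -0.325], [-0.402, -0.646, 0.649, -0.894], [0.0, 0.0, 0.0, 1.0]], 'shot': 1}
(array([ 0.1366002 , -0.6356122 ,  0.82983386]), array([ 0.39739104,  0.65310339, -0.64462107]))
pipette 0.88 [387. 256. 422. 326.] 402.6 290.1 1712
manual 0.62 [384. 255. 422. 323.] 402.6 289.2 1701
manual 0.59 [323. 290. 361. 363.] 336.6 324.5 1842
manual 0.57 [188. 118. 291. 252.] 242.8 200.0 7450
stand 0.76 [193. 117. 294. 254.] 242.6 199.9 7780
stand 0.26 [386. 261. 424. 321.] 402.6 289.1 1646
rest 0.95 [287. 295. 446. 418.] 365.1 364.4 10841
charged1 0.91 [252.  99. 273. 156.] 259.8 123.1 812
charged1 0.74 [387. 257. 422. 325.] 402.4 290.2 1663
charged1 0.72 [200. 136. 224. 228.] 213.1 173.2 1400
charged2 0.91 [252.  99. 273. 156.] 259.8 123.1 812
charged2 0.74 [387. 257. 422. 325.] 402.4 290.2 1663
charged2 0.72 [200. 136. 224. 228.] 213.1 173.2 1400
charged3 0.91 [252.  99. 273. 156.] 259.8 123.1 812
charged3 0.74 [387. 257. 422. 325.] 402.4 290.2 1
[... 1991 characters left out ...]
 array([-1.40207486,  0.47697299,  0.02242075,  1.55540636, -0.01145816,
        1.10928458, -0.0831241 ]), 'qvel': array([-5.81796564e-04, -1.72177191e-03, -5.95463802e-04,  4.03573319e-04,
        2.31374490e-04,  1.27597996e-03, -2.43100713e-05]), 'tau': array([-1.84097876e-04, -5.96321118e+01,  1.60637632e+00, -2.81537962e+01,
        1.25298425e-02,  1.66516122e-03,  2.68366193e-05]), 'tcp_pos': array([0.18450167, 0.64931897, 0.20252376]), 'orientation': array([4.33508262e-01, 3.11150268e+00, 8.74399282e-05]), 'contact_force': array([-0.83800638,  0.08083214, -0.33929324]), 'moment': array([ 0.0157468 , -0.01636806,  0.009641  ]), 'gripper_force': 0.0, 'grip_width': 0.08572320467014988}
```

Run:
```python
import cv2
a=cv2.imread('pics/side0.png')[90:420,170:450];cv2.imwrite('pics/side0b.png',cv2.resize(a,None,fx=1.8,fy=1.8,interpolation=3))
a=cv2.imread('pics/top0.png')[140:300,160:440];cv2.imwrite('pics/top0b.png',cv2.resize(a,None,fx=2.85,fy=2.85,interpolation=3))
```

```text
(no output)
```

View pics/side0b.png

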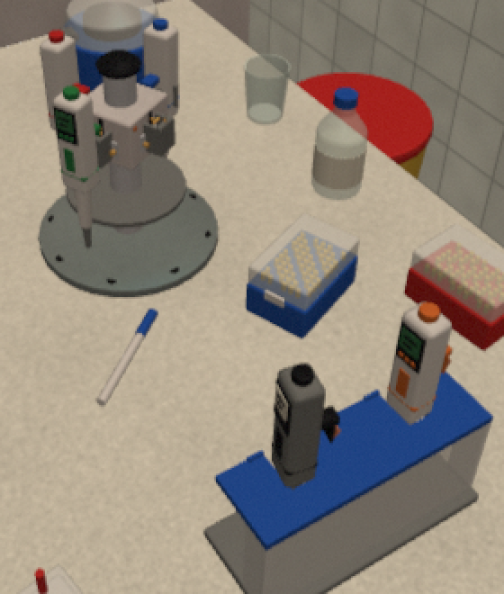

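View pics/top0b.png

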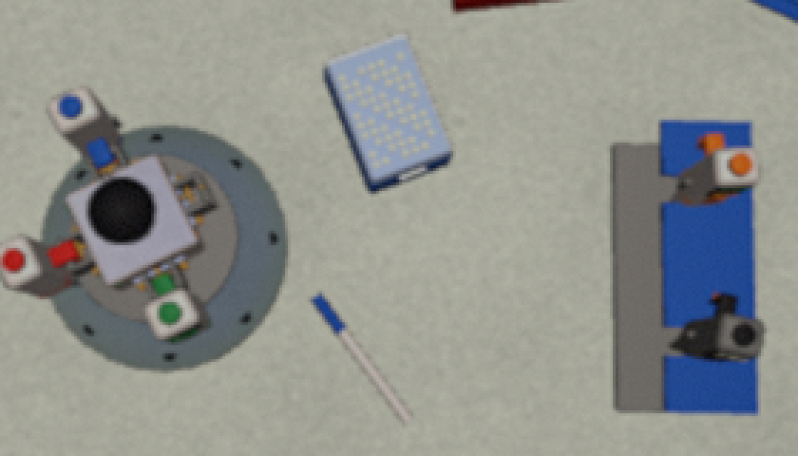

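The side view (crop scale 1.8) shows the orange pipette at about (420,355) in the far place of the rest, with its display to the left and its finger rest away to the right. In the top view (crop scale 2.85), the empty bay is on the right side of the hub at about (195,195). The base centre is near (165,248) and the orange button is at (740,163). Next I'll fit the models to the edges in both views.

```bash
cat >> h.py <<'E'
from scipy.optimize import minimize
def seg(a,b,n=40): t=np.linspace(0,1,n)[:,None]; return np.array(a)*(1-t)+np.array(b)*t
def circ(c,rad,z,n=120): t=np.linspace(0,2*np.pi,n); return np.c_[c[0]+rad*np.cos(t),c[1]+rad*np.sin(t),0*t+z]
def poly(pts): return [seg(pts[i],pts[(i+1)%len(pts)]) for i in range(len(pts))]
def T(curve,p,z0=0):
    c,s=np.cos(p[2]),np.sin(p[2]); q=curve.copy(); q[:,0]=p[0]+c*curve[:,0]-s*curve[:,1]; q[:,1]=p[1]+s*curve[:,0]+c*curve[:,1]; q[:,2]+=z0; return q
def grads(f,sg):
    g=[cv2.GaussianBlur(f['pixels'][:,:,i].astype(np.float32),(0,0),sg) for i in range(3)]
    return [(cv2.Sobel(c,cv2.CV_32F,1,0),cv2.Sobel(c,cv2.CV_32F,0,1)) for c in g]
def score(p,curves,fs,G,off,z0=0):
    tot=0
    for f,g,o in zip(fs,G,off):
        for c in curves:
            uv=proj(f,T(c,p,z0))+o; t=np.gradient(uv,axis=0); n=np.c_[-t[:,1],t[:,0]]; n/=np.linalg.norm(n,axis=1)[:,None]+1e-9
            m=uv.astype(np.float32).reshape(-1,1,2); v=0
            for gx,gy in g:
                sx=cv2.remap(gx,m,None,1)[:,0];sy=cv2.remap(gy,m,None,1)[:,0]
                v=np.maximum(v,np.abs(sx*n[:,0]+sy*n[:,1]))
            tot+=np.sum(np.minimum(v,150))
    return tot
def fit(p0,curves,fs,span=(.02,.02,.35),z0=0,rng=np.random.default_rng(0)):
    off=[np.zeros(2)]*len(fs); best=np.array(p0,float); span=np.array(span)
    for sg,n,k in((2.5,400,1),(1.5,250,.4),(1.0,250,.15)):
        G=[grads(f,sg) for f in fs]; c=best+span*k*rng.uniform(-1,1,(n,3)); c[0]=best
        best=c[np.argmax([score(x,curves,fs,G,off,z0) for x in c])]
        R=minimize(lambda x:-score(best+x*span*.1,curves,fs,G,off,z0),np.zeros(3),method='Nelder-Mead'); best=best+R.x*span*.1
    return best
def sq(hx,hy,z,cx=0,cy=0): return poly([(cx-hx,cy-hy,z),(cx+hx,cy-hy,z),(cx+hx,cy+hy,z),(cx-hx,cy+hy,z)])
def vert(x,y,z0,z1): return seg((x,y,z0),(x,y,z1))
STAND=[circ((0,0),.115,.018)]+[circ((0,0),.0745,.084)]+sq(.04,.04,.209)
PIP=sq(.015,.018,.215)+[vert(a*.015,b*.018,.1,.215) for a in(-1,1) for b in(-1,1)]+sq(.0105,.008,.16,.0255)+sq(.0015,.008,.13,.0305)+[vert(.032,.008,.13,.16),vert(.032,-.008,.13,.16)]
def draw(f,p,curves,z0,name,box,k):
    im=cv2.resize(f['pixels'][box[1]:box[3],box[0]:box[2],::-1],None,fx=k,fy=k,interpolation=3)
    for c in curves:
        uv=((proj(f,T(c,p,z0))+.5-np.array(box[:2]))*k).astype(int); cv2.polylines(im,[uv.reshape(-1,1,2)],False,(255,0,255),1)
    return im
E
python3 - <<'E'
from h import *
fs=[viewer.grab_frame(n) for n in('side','top')]
import pickle; pickle.dump(fs,open('f0.pkl','wb'))
s,t=fs
c=atz(t,160+165/2.85,140+248/2.85,.018); print('stand0',c)
b=atz(t,160+740/2.85,140+163/2.85,.249); print('pip0',b)
S0=(c[0],c[1],np.radians(115));
for n,ff in(('both',fs),('side',[s]),('top',[t])): 
    ps=fit(S0,STAND,ff); pp=fit((b[0],b[1],0.),PIP,ff,span=(.015,.015,.7),z0=.025)
    print(n,ps.round(4),np.degrees(ps[2]),pp.round(4),np.degrees(pp[2]))
    if n=='both': P,Q=ps,pp
a=[draw(s,P,STAND,0,'',(170,90,310,270),2.2),draw(t,P,STAND,0,'',(160,160,280,280),3.3),draw(s,Q,PIP,.025,'',(370,240,450,340),4),draw(t,Q,PIP,.025,'',(380,170,440,230),5)]
W=np.zeros((800,800,3),np.uint8)
for i,x in enumerate(a): x=x[:400,:400]; W[400*(i//2):400*(i//2)+x.shape[0],400*(i%2):400*(i%2)+x.shape[1]]=x
cv2.imwrite('pics/fit0.png',cv2.resize(W,(600,600)))
E
```

```text
stand0 [0.54998722 0.21851491 0.018     ]
pip0 [ 0.5976376  -0.24626418  0.249     ]
both [0.5526 0.221  2.0308] 116.35609861957836 [ 0.6067 -0.2487 -0.5978] -34.25312905092143
side [0.5493 0.2149 2.1004] 120.34239056488298 [ 0.5983 -0.2517 -0.2618] -14.998254744167985
top [0.553  0.2218 2.0507] 117.4986727066798 [ 0.6009 -0.2332 -0.4314] -24.718606697739066
```

View pics/fit0.png

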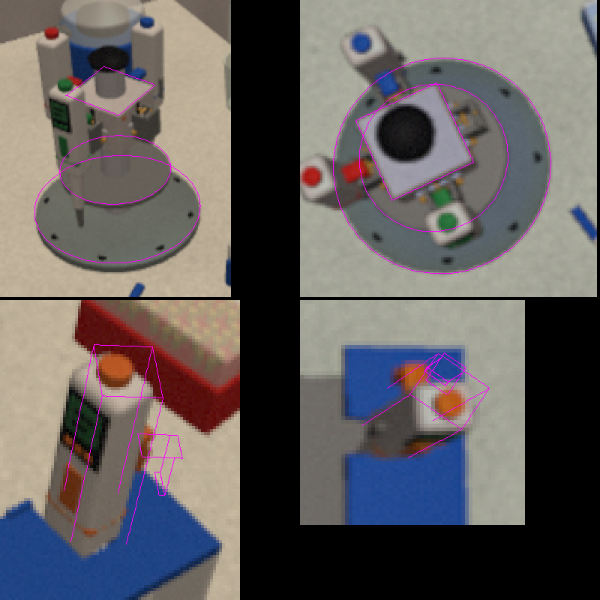

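The stand fit looks good in the top view. The pipette fit is wrong, so I'll redo it from the orange button and finger rest blobs with tighter spans.

Run:
```python
from h import *
import pickle
fs=pickle.load(open('f0.pkl','rb')); s,t=fs
ob={}
for n,f,box in(('side',s,(370,240,450,340)),('top',t,(380,170,440,230))):
    hsv=cv2.cvtColor(f['pixels'],cv2.COLOR_RGB2HSV); m=((hsv[:,:,0]>=5)&(hsv[:,:,0]<=18)&(hsv[:,:,1]>130)&(hsv[:,:,2]>90)).astype(np.uint8)
    k=np.zeros_like(m); k[box[1]:box[3],box[0]:box[2]]=1
    N,L,st,C=cv2.connectedComponentsWithStats(m*k)
    ob[n]=[(st[i,4],C[i].round(1).tolist()) for i in range(1,N) if st[i,4]>4]; print(n,ob[n])
top=max(ob['top'],key=lambda a:a[0])[1]; 
cand=[min(ob['side'],key=lambda a:a[1][1])[1],]
def tri(u,v):
    A=np.zeros((3,3));B=np.zeros(3)
    for f,x in((s,u),(t,v)):
        o,d=ray(f,*x);M=np.eye(3)-np.outer(d,d);A+=M;B+=M@o
    return np.linalg.solve(A,B)
P=tri(cand[0],top); print('button',P, [atz(t,*b[1],.18).round(4) for b in ob['top']], [atz(t,*b[1],.246).round(4) for b in ob['top']],atz(s,*cand[0],.246))
for p0 in(0,-.3,.3):
  for ff in(fs,[s],[t]):
    pp=fit((P[0],P[1],p0),PIP,ff,span=(.006,.006,.25),z0=.025); G=[grads(f,1.) for f in ff]
    print(p0,len(ff),pp.round(4),np.degrees(pp[2]).round(1),score(pp,PIP,ff,G,[np.zeros(2)]*2,.025))
```

```text
side [(np.int32(116), [408.0, 262.7]), (np.int32(34), [417.7, 288.7]), (np.int32(5), [392.4, 286.2]), (np.int32(84), [393.2, 302.4]), (np.int32(7), [399.3, 317.1])]
top [(np.int32(37), [409.6, 189.8]), (np.int32(43), [419.4, 197.0]), (np.int32(7), [412.3, 208.4])]
button [ 0.59895707 -0.24725887  0.24386541] [array([ 0.627 , -0.2439,  0.18  ]), array([ 0.6104, -0.2664,  0.18  ]), array([ 0.5834, -0.2493,  0.18  ])] [array([ 0.6141, -0.2255,  0.246 ]), array([ 0.5986, -0.2466,  0.246 ]), array([ 0.5732, -0.2306,  0.246 ])] [ 0.59725499 -0.24866821  0.246     ]
0 2 [ 0.6071 -0.2387 -0.3432] -19.7 137799.8523374737
0 1 [ 0.599  -0.2519 -0.2484] -14.2 60227.571409031
0 1 [ 0.6004 -0.2382 -0.2651] -15.2 84214.29157344105
-0.3 2 [ 0.6061 -0.2478 -0.626 ] -35.9 123497.3886294196
-0.3 1 [ 0.599  -0.2521 -0.2319] -13.3 60181.94164611051
-0.3 1 [ 0.5944 -0.2447 -0.4279] -24.5 79747.01949786048
0.3 2 [ 0.5975 -0.2482  0.0409] 2.3 135018.01110856404
0.3 1 [ 0.5968 -0.2551  0.4444] 25.5 56129.49882114331
0.3 1 [ 0.6011 -0.2488  0.237 ] 13.6 77307.72038031333
```

```bash
cat >> h.py <<'E'
from scipy.spatial.transform import Rotation as Ro
def pose():
    o=get_obs(); R=Ro.from_rotvec(o['orientation']).as_matrix(); return o['tcp_pos'],np.degrees(np.arctan2(R[1,1],R[0,1]))
def chain(p,th,wps):
    "wps: (x,y,z,theta deg); prints units per call, splitting"
    for w in wps:
        q=np.array(w[:3],float); t1=w[3]
        a=np.radians(th); B=np.array([[-np.sin(a),np.cos(a),0],[np.cos(a),np.sin(a),0],[0,0,-1]])
        sh=B@(q-p)/.2; tu=-(t1-th)/90
        print('to',np.round(q,4),t1,'shift',sh.round(4).tolist(),'turn',round(tu,4),'rows>=',round(max(np.linalg.norm(sh)*.2/.0417,abs(tu)*90/7.16),1))
        p,th=q,t1
E
python3 - <<'E'
from h import *
import pickle
s,t=pickle.load(open('f0.pkl','rb'))
print(atz(s,417.7,288.7,.175))
p,th=pose();print(p,th)
chain(p,th,[(.31,.55,.34,40),(.41,.38,.34,0),(.5,.2,.34,-30),(.56,.04,.34,-60),(.60,-.12,.34,-87),(.599,-.247,.30,-87),(.599,-.247,.20,-87)])
E
```

```text
[ 0.62755077 -0.25386742  0.175     ]
[0.18447212 0.64932512 0.20249567] 74.13905808141939
to [0.31 0.55 0.34] 40 shift [-0.7395, -0.3062, -0.6875] turn 0.3793 rows>= 5.1
to [0.41 0.38 0.34] 0 shift [-0.9725, -0.1633, 0.0] turn 0.4444 rows>= 5.6
to [0.5  0.2  0.34] -30 shift [-0.9, 0.45, 0.0] turn 0.3333 rows>= 4.8
to [0.56 0.04 0.34] -60 shift [-0.5428, 0.6598, 0.0] turn 0.3333 rows>= 4.2
to [ 0.6  -0.12  0.34] -87 shift [-0.2268, 0.7928, 0.0] turn 0.3 rows>= 4.0
to [ 0.599 -0.247  0.3  ] -87 shift [-0.0382, 0.6339, 0.2] turn 0.0 rows>= 3.2
to [ 0.599 -0.247  0.2  ] -87 shift [0.0, 0.0, 0.5] turn 0.0 rows>= 2.4
```

Request:
{"api": "play_rows", "payload": {"commands": [[[-1,-0.74,-0.306,-0.6875,0.379],[-1,-0.74,-0.306,-0.6875,0.379],[-1,-0.74,-0.306,-0.6875,0.379],[-1,-0.74,-0.306,-0.6875,0.379],[-1,-0.74,-0.306,-0.6875,0.379],[-1,-0.74,-0.306,-0.6875,0.379],[-1,-0.74,-0.306,-0.6875,0.379]]]}}

```text
clock: 1.98
tcp_pos: [0.3134, 0.5491, 0.3429]
orientation: [1.333, 2.844, 0.008]
contact_force: [-0.3, 0.1, -0.9]
grip_width: 0.0853
gripper_force: 0.0
```

Request:
{"api": "play_rows", "payload": {"commands": [[[-1,-0.9725,-0.163,0,0.444],[-1,-0.9725,-0.163,0,0.444],[-1,-0.9725,-0.163,0,0.444],[-1,-0.9725,-0.163,0,0.444],[-1,-0.9725,-0.163,0,0.444],[-1,-0.9725,-0.163,0,0.444],[-1,-0.9725,-0.163,0,0.444]]]}}

```text
clock: 2.57
tcp_pos: [0.4102, 0.379, 0.3392]
orientation: [-2.224, -2.218, 0.002]
contact_force: [-0.7, 0.3, -0.9]
grip_width: 0.0855
gripper_force: 0.0
```

Request:
{"api": "play_rows", "payload": {"commands": [[[-1,-0.9,0.45,0,0.333],[-1,-0.9,0.45,0,0.333],[-1,-0.9,0.45,0,0.333],[-1,-0.9,0.45,0,0.333],[-1,-0.9,0.45,0,0.333],[-1,-0.9,0.45,0,0.333]]]}}

```text
clock: 3.07
tcp_pos: [0.5026, 0.1944, 0.3397]
orientation: [2.721, 1.564, -0.001]
contact_force: [0.1, -0.1, 1.1]
grip_width: 0.0855
gripper_force: 0.0
```

Request:
{"api": "play_rows", "payload": {"commands": [[[-1,-0.543,0.66,0,0.333],[-1,-0.543,0.66,0,0.333],[-1,-0.543,0.66,0,0.333],[-1,-0.543,0.66,0,0.333],[-1,-0.543,0.66,0,0.333],[-1,-0.543,0.66,0,0.333]]]}}

```text
clock: 3.57
tcp_pos: [0.5611, 0.0395, 0.3392]
orientation: [3.033, 0.816, -0.002]
contact_force: [-0.3, 1.1, 0.3]
grip_width: 0.0852
gripper_force: 0.0
```

Request:
{"api": "play_rows", "payload": {"commands": [[[-1,-0.227,0.793,0,0.333],[-1,-0.227,0.793,0,0.333],[-1,-0.227,0.793,0,0.333],[-1,-0.227,0.793,0,0.333],[-1,-0.227,0.793,0,0.333],[-1,-0.227,0.793,0,0.333],[-1,-0.227,0.793,0,0.333]]]}}

```text
clock: 4.15
tcp_pos: [0.6017, -0.116, 0.3388]
orientation: [-3.14, -0.017, 0.003]
contact_force: [-0.1, 0.0, 0.5]
grip_width: 0.0852
gripper_force: 0.0
```

Run:
```python
from h import *
p,th=pose();print(p,th,get_obs()['clock'],get_obs()['joints'])
chain(p,th,[(.599,-.2475,.30,-90),(.599,-.2475,.196,-90)])
```

```text
[ 0.60170243 -0.11600781  0.33878994] -89.39696963373794 4.15 [-0.55168068  0.36510403  0.87995307  1.57012025 -0.28713654  1.34407003
 -1.19879153]
to [ 0.599  -0.2475  0.3   ] -90 shift [-0.0204, 0.6573, 0.1939] turn 0.0067 rows>= 3.3
to [ 0.599  -0.2475  0.196 ] -90 shift [0.0, 0.0, 0.52] turn 0.0 rows>= 2.5
```

Request:
{"api": "play_rows", "payload": {"commands": [[[-1,-0.02,0.657,0.194,0.007],[-1,-0.02,0.657,0.194,0.007],[-1,-0.02,0.657,0.194,0.007],[-1,-0.02,0.657,0.194,0.007],[-1,-0.02,0.657,0.194,0.007],[-1,-0.02,0.657,0.194,0.007],[-1,-0.02,0.657,0.194,0.007],[-1,-0.02,0.657,0.194,0.007]]]}}

```text
clock: 4.82
tcp_pos: [0.5989, -0.2478, 0.3013]
orientation: [-3.14, 0.004, -0.001]
contact_force: [-0.5, 0.6, -0.1]
grip_width: 0.0852
gripper_force: 0.0
```

Run:
```python
from h import *
p,th=pose();print(p,th,get_obs()['clock'])
s=viewer.grab_frame('side');t=viewer.grab_frame('top')
a=cv2.resize(s['pixels'][190:350,330:490,::-1],None,fx=2.5,fy=2.5,interpolation=3);b=cv2.resize(t['pixels'][130:290,340:500,::-1],None,fx=2.5,fy=2.5,interpolation=3)
cv2.imwrite('pics/app.png',np.hstack([a,b]))
chain(p,th,[(.599,-.2475,.196,-90)])
```

```text
[ 0.59885005 -0.24779198  0.3013283 ] -90.15690078467287 4.8167
to [ 0.599  -0.2475  0.196 ] -90 shift [0.0007, -0.0015, 0.5266] turn -0.0017 rows>= 2.5
```

View pics/app.png

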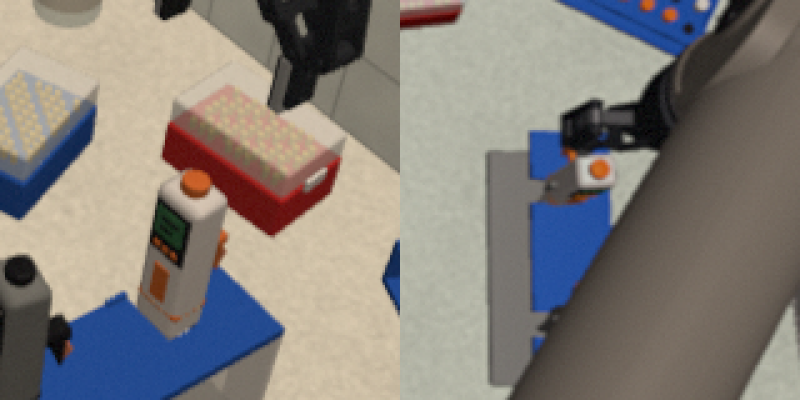

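Run:
```python
from h import *
s=viewer.grab_frame('side');t=viewer.grab_frame('top')
for z in(.301,.282,.249):
  for dy in (-.043,0,.043):
    q=(.599,-.248+dy,z); print(z,dy,((proj(s,q)-[330,190])*2.5).round(),((proj(t,q)-[340,130])*2.5+[400,0]).round())
```

```text
0.301 -0.043 [[264. 158.]] [[672. 157.]]
0.301 0 [[211. 113.]] [[620. 156.]]
0.301 0.043 [[162.  71.]] [[568. 155.]]
0.282 -0.043 [[258. 182.]] [[664. 161.]]
0.282 0 [[206. 137.]] [[613. 160.]]
0.282 0.043 [[158.  95.]] [[562. 159.]]
0.249 -0.043 [[247. 222.]] [[650. 167.]]
0.249 0 [[197. 176.]] [[601. 166.]]
0.249 0.043 [[151. 134.]] [[552. 166.]]
```

Run:
```python
from h import *
s=viewer.grab_frame('side');t=viewer.grab_frame('top')
def tri(u,v):
    A=np.zeros((3,3));B=np.zeros(3)
    for f,x in((s,u),(t,v)):
        o,d=ray(f,*x);M=np.eye(3)-np.outer(d,d);A+=M;B+=M@o
    P=np.linalg.solve(A,B);return P,proj(s,P),proj(t,P)
print(tri((330+172/2.5,190+15/2.5),(340+185/2.5,130+125/2.5)))
a=cv2.resize(s['pixels'][130:240,370:480,::-1],None,fx=3.6,fy=3.6,interpolation=3);b=cv2.resize(t['pixels'][140:250,380:490,::-1],None,fx=3.6,fy=3.6,interpolation=3)
cv2.imwrite('pics/app2.png',np.hstack([a,b]))
print(get_obs()['tcp_pos'],get_obs()['clock'])
```

```text
(array([ 0.60934087, -0.20395702,  0.34085898]), array([[403.71685778, 194.81091737]]), array([[411.91891237, 183.06597095]]))
[ 0.59771145 -0.25050519  0.30138399] 5.1167
```

View pics/app2.png

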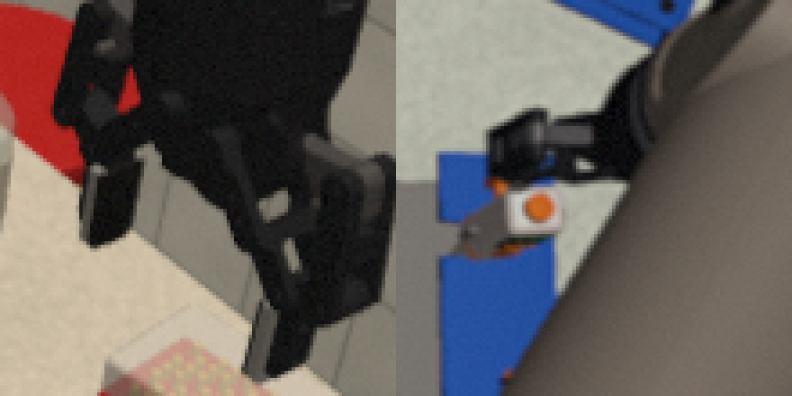

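The view shows both fingers open around the pipette's axis. The tips look about 25–40 mm higher than the TCP reading suggests, at side pixel rows 197 and 235. I'll lower part of the way with the fingers half closed and check again.

Request:
{"api": "play_rows", "payload": {"commands": [[[-0.3,0,0,0.4,0],[-0.3,0,0,0.4,0],[-0.3,0,0,0.4,0],[-0.3,0,0,0.4,0],[-0.3,0,0,0.4,0],[-0.3,0,0,0.4,0],[-0.3,0,0,0.4,0]]]}}

```text
clock: 5.7
tcp_pos: [0.5986, -0.252, 0.2236]
orientation: [3.14, -0.013, 0.006]
contact_force: [0.3, 0.2, 1.0]
grip_width: 0.0557
gripper_force: 0.0
```

Run:
```python
from h import *
s=viewer.grab_frame('side');t=viewer.grab_frame('top')
a=cv2.resize(s['pixels'][200:330,350:480,::-1],None,fx=3,fy=3,interpolation=3);b=cv2.resize(t['pixels'][130:260,360:490,::-1],None,fx=3,fy=3,interpolation=3)
o=get_obs();p,w=o['tcp_pos'],o['grip_width']; print(p,w,o['clock'])
for d in(-w/2,w/2):
  for dx in(-.011,.011):
    q=(p[0]+dx,p[1]+d,p[2]); u=((proj(s,q)[0]-[350,200])*3).astype(int); cv2.circle(a,tuple(u.tolist()),2,(255,0,255),-1)
    u=((proj(t,q)[0]-[360,130])*3).astype(int); cv2.circle(b,tuple(u.tolist()),2,(255,0,255),-1)
cv2.imwrite('pics/app3.png',np.hstack([a,b]))
```

```text
[ 0.59819773 -0.25153988  0.2227773 ] 0.05533635227971534 5.8
```

View pics/app3.png

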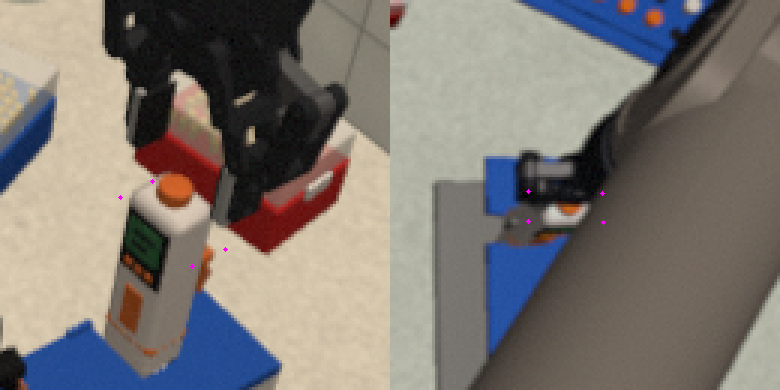

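The magenta dots mark where the TCP reading puts the fingertips. The visible tips are about 15 px higher in the side view, at rows 143 and 220 of the crop. A gentle close here will settle it: the pads stop at 36 mm if the reading is right, and close on air otherwise.

Request:
{"api": "play_rows", "payload": {"commands": [[[0.5,0,0,0,0],[0.5,0,0,0,0],[0.5,0,0,0,0],[0.5,0,0,0,0],[0.5,0,0,0,0],[0.5,0,0,0,0]]], "grip_force": 20}}

```text
clock: 6.3
tcp_pos: [0.5974, -0.2511, 0.2211]
orientation: [3.142, -0.013, -0.0]
contact_force: [-0.6, 0.1, -0.2]
grip_width: 0.0217
gripper_force: 0.0
```

Run:
```python
from h import *
s=viewer.grab_frame('side');t=viewer.grab_frame('top')
a=cv2.resize(s['pixels'][200:330,350:480,::-1],None,fx=3,fy=3,interpolation=3);b=cv2.resize(t['pixels'][130:260,360:490,::-1],None,fx=3,fy=3,interpolation=3)
o=get_obs();p,w=o['tcp_pos'],o['grip_width']; print(p,w,o['clock'],o['contact_force'],o['gripper_force'],o['orientation'])
for d in(-w/2,w/2):
  for dx in(-.011,.011):
   for dz in(0,.04):
    q=(p[0]+dx,p[1]+d,p[2]+dz); u=((proj(s,q)[0]-[350,200])*3).astype(int); cv2.circle(a,tuple(u.tolist()),2,(255,0,255) if dz==0 else (0,255,0),-1)
    u=((proj(t,q)[0]-[360,130])*3).astype(int); cv2.circle(b,tuple(u.tolist()),2,(255,0,255),-1)
cv2.imwrite('pics/app4.png',np.hstack([a,b]))
```

```text
[ 0.59743375 -0.25107893  0.22110863] 0.02106400939238526 6.4 [ 0.91097789 -0.10484764 -0.62581971] 0.0 [-3.14153932e+00  1.28762549e-02  2.35337560e-04]
```

View pics/app4.png

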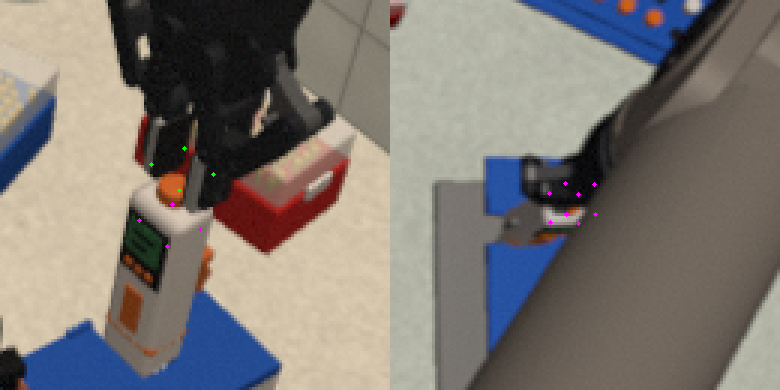

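The fingers closed on air, so the true tips are about 22–25 mm above the reading and about 10 mm further in +x. I'll take the visual evidence, correct for it relative to the pipette, then open, go down and grip.

Request:
{"api": "play_rows", "payload": {"commands": [[[-0.6,0,0,0,0],[-0.6,0,0,0,0],[-0.6,0,0,0,0],[-0.6,-0.045,-0.012,0.06,0],[-0.6,-0.045,-0.012,0.12,0],[-0.6,-0.045,-0.012,0.18,0],[-0.6,-0.045,-0.012,0.245,0],[-0.6,-0.045,-0.012,0.245,0],[-0.6,-0.045,-0.012,0.245,0],[-0.6,-0.045,-0.012,0.245,0]]], "grip_force": 20}}

```text
clock: 7.23
tcp_pos: [0.5888, -0.2489, 0.1723]
orientation: [3.141, -0.013, 0.0]
contact_force: [0.1, 0.6, 0.6]
grip_width: 0.0683
gripper_force: 0.0
```

Run:
```python
from h import *
s=viewer.grab_frame('side');t=viewer.grab_frame('top')
import pickle; pickle.dump([s,t],open('f1.pkl','wb'))
a=cv2.resize(s['pixels'][200:330,350:480,::-1],None,fx=3,fy=3,interpolation=3);b=cv2.resize(t['pixels'][130:260,360:490,::-1],None,fx=3,fy=3,interpolation=3)
o=get_obs();p,w=o['tcp_pos'],o['grip_width']; print(p,w,o['clock'],o['contact_force'],o['moment'],o['orientation'],o['joints'])
cv2.imwrite('pics/app5.png',np.hstack([a,b]))
```

```text
[ 0.58897703 -0.24902942  0.17281701] 0.06850893654420265 7.3333 [0.21645497 0.32556267 0.39922963] [-0.00098734  0.01373064 -0.02363553] [ 3.14105016e+00 -1.30524654e-02  1.61992509e-03] [-0.25195392  0.55730197  0.79898899  1.71512652 -0.44923194  1.06090604
 -0.88325951]
```

View pics/app5.png

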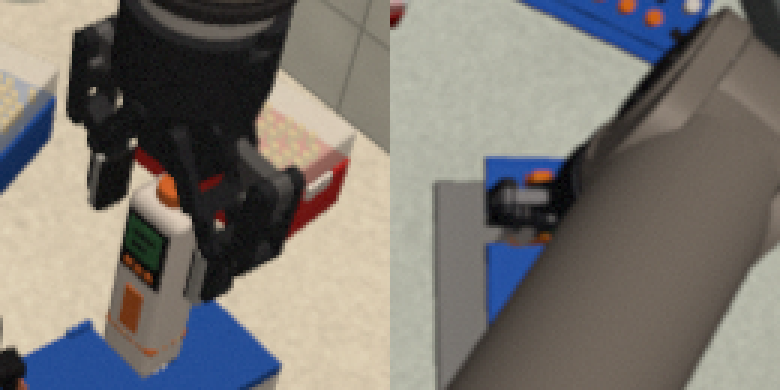

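Request:
{"api": "play_rows", "payload": {"commands": [[[-0.6,0.015,0,0.055,0],[-0.6,0.015,0,0.055,0],[-0.2,0.015,0,0.055,0],[0.0,0.015,0,0.055,0],[0.1,0.015,0,0.055,0],[0.2,0.015,0,0.055,0],[0.3,0.015,0,0.055,0],[0.5,0.015,0,0.055,0],[0.5,0.015,0,0.055,0],[0.5,0.015,0,0.055,0]]], "grip_force": 20}}

```text
clock: 8.17
tcp_pos: [0.5916, -0.2486, 0.1614]
orientation: [-3.141, 0.013, -0.0]
contact_force: [-0.2, 0.6, 1.7]
grip_width: 0.0365
gripper_force: 20.4
```

Request:
{"api": "play_rows", "payload": {"commands": [[[1,0,0,0,0],[1,0,0,0,0],[1,0,0,0,0],[1,0,0,0,0],[1,0,0,0,0]]], "grip_force": 60}}

```text
clock: 8.58
tcp_pos: [0.5917, -0.2486, 0.1616]
orientation: [-3.141, 0.013, -0.001]
contact_force: [-0.7, 1.2, 4.8]
grip_width: 0.0359
gripper_force: 58.8
```

Request:
{"api": "play_rows", "payload": {"commands": [[[1,0,0,-0.05,0],[1,0,0,-0.12,0],[1,0,0,-0.2,0],[1,0,0,-0.3,0],[1,0,0,-0.4,0],[1,0,0,-0.5,0],[1,0,0,-0.6,0],[1,0,0,-0.7,0],[1,0,0,-0.7,0],[1,0,0,-0.7,0],[1,0,0,-0.7,0]]]}}

```text
clock: 9.5
tcp_pos: [0.591, -0.2484, 0.3005]
orientation: [-3.141, 0.013, 0.001]
contact_force: [0.2, -0.8, -2.2]
grip_width: 0.0358
gripper_force: 59.3
```

Run:
```python
from h import *
import pickle
o=get_obs(); print(o['tcp_pos'],o['grip_width'],o['clock'],o['contact_force'],o['moment'],pose()[1])
s=viewer.grab_frame('side');t=viewer.grab_frame('top'); pickle.dump([s,t],open('f2.pkl','wb'))
for f in(s,t):
  for n in('pipette','lip','display'):
    for x in viewer.trace(f,n)[:1]:
        ys,xs=np.nonzero(x['pixels']); print(n,round(x['score'],2),np.round(x['rect']),xs.mean().round(1),ys.mean().round(1),len(xs))
a=cv2.resize(s['pixels'][170:330,350:510,::-1],None,fx=2.5,fy=2.5,interpolation=3);b=cv2.resize(t['pixels'][130:290,360:520,::-1],None,fx=2.5,fy=2.5,interpolation=3)
cv2.imwrite('pics/lift.png',np.hstack([a,b]))
```

```text
[ 0.59101459 -0.24837961  0.30052235] 0.0358129376483716 9.5 [ 0.16032141 -0.79977798 -2.21074855] [ 0.00639787  0.04295514 -0.00018513] -90.47413129637627
pipette 0.86 [394. 186. 437. 299.] 410.9 238.0 1953
lip 0.68 [400. 184. 433. 300.] 410.9 237.7 1934
display 0.57 [391. 186. 429. 299.] 411.0 236.7 1872
pipette 0.73 [410. 174. 440. 206.] 422.5 197.4 170
lip 0.57 [409. 173. 441. 208.] 422.0 195.1 298
display 0.73 [410. 173. 443. 202.] 423.5 195.1 228
```

View pics/lift.png

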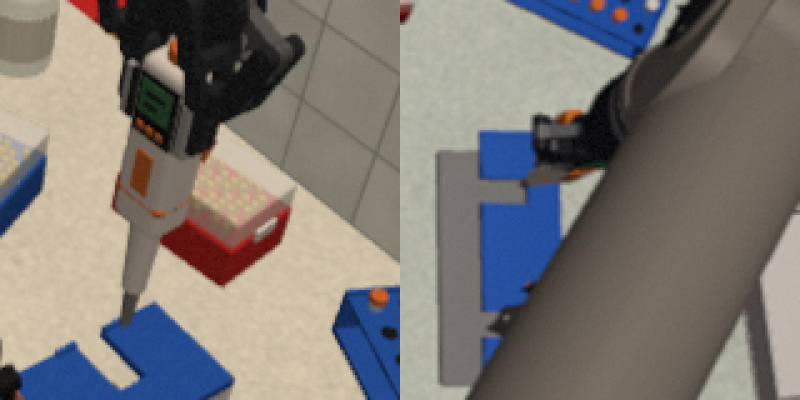

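Lifted cleanly, upright, display facing the camera, nose tip at about (125,325) in the left crop (2.5×). Next I'll find the bay from the coloured buttons of the three hung pipettes, which sit symmetrically, and compare that with the stand fit. I'll also measure the held pipette's offset from the TCP reading.

```bash
cat >> h.py <<'E'
def tri(s,t,u,v):
    A=np.zeros((3,3));B=np.zeros(3)
    for f,x in((s,u),(t,v)):
        o,d=ray(f,*x);M=np.eye(3)-np.outer(d,d);A+=M;B+=M@o
    P=np.linalg.solve(A,B); return P,np.linalg.norm(proj(s,P)[0]-u),np.linalg.norm(proj(t,P)[0]-v)
def cblob(f,u,v,hue,w=8):
    h=cv2.cvtColor(f['pixels'],cv2.COLOR_RGB2HSV).astype(int); u,v=int(round(u)),int(round(v))
    d=np.abs((h[:,:,0]-hue+90)%180-90); m=((d<14)&(h[:,:,1]>110)&(h[:,:,2]>50)).astype(np.uint8); k=m*0; k[v-w:v+w+1,u-w:u+w+1]=1
    N,L,st,C=cv2.connectedComponentsWithStats(m*k); i=1+np.argmin([np.hypot(*(C[j]-(u,v)))-st[j,4]*.05 for j in range(1,N)]); return C[i],st[i,4]
E
python3 - <<'E'
from h import *
import pickle
s,t=pickle.load(open('f0.pkl','rb'))
B={}
for n,hue,a,b in(('blue',110,(259.4,103.3),(184.6,177.2)),('red',0,(201.7,110),(164.6,231.6)),('green',68,(210,141.7),(219.6,249.8))):
    u,n1=cblob(s,*a,hue);v,n2=cblob(t,*b,hue); B[n]=tri(s,t,u,v); print(n,u.round(1),n1,v.round(1),n2,B[n])
bl,re,gr=[B[k][0][:2] for k in('blue','red','green')]
c=(bl+gr)/2; print('centre',c,'d',np.linalg.norm(bl-gr),np.linalg.norm(re-c),'yaw from red',np.degrees(np.arctan2(*(re-c)[::-1])),'yaw from bg',np.degrees(np.arctan2(*(gr-bl)[::-1]))-90)
# refined stand fits per feature
base=[circ((0,0),.115,.018)];hub=sq(.04,.04,.209)
for n,cv in(('base',base),('hub',hub),('all',STAND)):
  for m,ff in(('side',[s]),('top',[t]),('both',[s,t])):
    p=fit((.551,.220,2.035),cv,ff,span=(.008,.008,.1)); print(n,m,p.round(4),np.degrees(p[2]).round(1))
s,t=pickle.load(open('f2.pkl','rb'))
print('nose side',atz(s,400,299.3,.164),'top',atz(t,411.2,204.4,.164),proj(s,(.599,-.2475,.164)),proj(t,(.599,-.2475,.164)))
E
```

```text
blue [258.4 103.2] 40 [184.2 176.9] 42 (array([0.62962058, 0.26213924, 0.26267015]), np.float64(0.27441940484485067), np.float64(0.27195498822349157))
red [200.9 109.5] 56 [164.1 230.9] 47 (array([0.51333983, 0.29882261, 0.26374681]), np.float64(0.1628346118915182), np.float64(0.16069201857982185))
green [208.8 141.1] 45 [219.1 249.5] 35 (array([0.47609401, 0.18250246, 0.26326484]), np.float64(0.30622445399990006), np.float64(0.2787642277581282))
centre [0.55285729 0.22232085] d 0.17295207952721733 0.08610545614364679 yaw from red 117.31889976633722 yaw from bg -242.58348053055818
base side [0.5462 0.2089 1.987 ] 113.8
base top [0.5521 0.2209 2.0836] 119.4
base both [0.5515 0.2191 2.0493] 117.4
hub side [0.5489 0.2182 2.0755] 118.9
hub top [0.5535 0.2222 2.0546] 117.7
hub both [0.5532 0.2212 2.0339] 116.5
all side [0.5493 0.2151 2.0545] 117.7
all top [0.5532 0.2222 2.049 ] 117.4
all both [0.5527 0.2214 2.0373] 116.7
nose side [ 0.59621012 -0.24964486  0.164     ] top [ 0.5952947  -0.25146324  0.164     ] [[400.44656803 297.72338468]] [[409.48741219 202.81212806]]
```

Run:
```python
from h import *
p,th=pose()
chain(p,th,[(.60,-.12,.30,-55),(.605,.0,.30,-14),(.606,.115,.30,27.4)])
```

```text
to [ 0.6  -0.12  0.3 ] -55 shift [0.038, -0.6434, 0.004] turn -0.3942 rows>= 5.0
to [0.605 0.    0.3  ] -14 shift [0.3646, -0.4772, 0.0] turn -0.4556 rows>= 5.7
to [0.606 0.115 0.3  ] 27.4 shift [0.5591, -0.1343, 0.0] turn -0.46 rows>= 5.8
```

Request:
{"api": "play_rows", "payload": {"commands": [[[1,0.005,-0.1,0,-0.06],[1,0.01,-0.2,0,-0.12],[1,0.016,-0.3,0,-0.18],[1,0.022,-0.4,0,-0.24],[1,0.028,-0.5,0,-0.3],[1,0.034,-0.58,0,-0.35],[1,0.038,-0.643,0.004,-0.394],[1,0.038,-0.643,0.004,-0.394]]]}}

```text
clock: 10.57
tcp_pos: [0.6007, -0.1163, 0.3]
orientation: [-2.991, -0.955, -0.001]
contact_force: [0.8, 1.4, -2.4]
grip_width: 0.0358
gripper_force: 59.6
```

Request:
{"api": "play_rows", "payload": {"commands": [[[1,0.06,-0.08,0,-0.07],[1,0.12,-0.16,0,-0.14],[1,0.18,-0.24,0,-0.21],[1,0.24,-0.32,0,-0.28],[1,0.3,-0.4,0,-0.35],[1,0.33,-0.44,0,-0.41],[1,0.365,-0.477,0,-0.456],[1,0.365,-0.477,0,-0.456]]]}}

```text
clock: 11.23
tcp_pos: [0.6055, 0.0015, 0.3002]
orientation: [-2.472, -1.938, -0.001]
contact_force: [-0.2, 0.4, -2.6]
grip_width: 0.0357
gripper_force: 59.7
```

Request:
{"api": "play_rows", "payload": {"commands": [[[1,0.08,-0.02,0,-0.07],[1,0.16,-0.04,0,-0.14],[1,0.25,-0.06,0,-0.21],[1,0.34,-0.08,0,-0.28],[1,0.42,-0.1,0,-0.35],[1,0.5,-0.12,0,-0.41],[1,0.56,-0.134,0,-0.46],[1,0.56,-0.134,0,-0.46],[1,0.56,-0.134,0,-0.46],[1,0.56,-0.134,0,-0.46]]]}}

```text
clock: 12.07
tcp_pos: [0.6066, 0.1125, 0.3004]
orientation: [1.64, 2.679, -0.002]
contact_force: [-0.3, -0.0, -1.4]
grip_width: 0.0361
gripper_force: 59.6
```

Run:
```python
from h import *
import pickle
o=get_obs(); print(o['tcp_pos'],o['grip_width'],o['clock'],o['contact_force'],o['moment'],pose()[1],o['joints'][6])
s=viewer.grab_frame('side');t=viewer.grab_frame('top'); pickle.dump([s,t],open('f3.pkl','wb'))
for f in(s,t):
  for n in('pipette','display'):
    for x in viewer.trace(f,n)[:3]:
        ys,xs=np.nonzero(x['pixels']); b=ys>=ys.max()-1; print(n,round(x['score'],2),np.round(x['rect']),xs.mean().round(1),ys.mean().round(1),len(xs),'low',xs[b].mean(),ys.max(),'left',xs.min(),ys[xs==xs.min()].mean())
print(proj(s,(.606,.12,.164)),proj(t,(.606,.12,.164)))
a=cv2.resize(s['pixels'][60:260,180:380,::-1],None,fx=2,fy=2,interpolation=3);b=cv2.resize(t['pixels'][140:290,160:310,::-1],None,fx=2.666,fy=2.666,interpolation=3)
cv2.imwrite('pics/bay.png',np.hstack([a,b[:400]]) if len(b)>=400 else np.hstack([a[:len(b)],b]))
```

```text
[0.60655895 0.11253609 0.30037248] 0.03610222225733303 12.0667 [-0.27177828 -0.04611754 -1.35778632] [-0.06985457 -0.00778439 -0.06595364] 27.056723471571857 0.29538620686431555
pipette 0.97 [266.  82. 298. 181.] 284.1 125.7 1338 low 283.8 179 left 266 111.57142857142857
display 0.77 [265.  83. 296. 181.] 284.4 126.1 1290 low 284.0 180 left 266 112.28571428571429
pipette 0.25 [174. 183. 217. 273.] 197.2 229.4 2356 low 211.22727272727272 269 left 173 222.5
[[284.06510351 178.55497844]] [[252.94309127 197.14199057]]
```

Run:
```python
from h import *
import pickle
s,t=pickle.load(open('f3.pkl','rb'))
s2=pickle.load(open('f2.pkl','rb'))[0]; s0=pickle.load(open('f0.pkl','rb'))[0]
def prof(f,u,v,n=8):
    g=cv2.cvtColor(f['pixels'],cv2.COLOR_RGB2GRAY); print(g[v-n:v+n+1,u-5:u+6])
prof(s,284,177); prof(s2,400,296)
# green nose expected, nose z = .263-.219
n=(.4774,.1832,.044); print('green nose pred',proj(s0,n)); u=proj(s0,n)[0].round().astype(int); prof(s0,u[0],u[1])
```

```text
[[180 178 164  54  56  65  54  90 168 179 179]
 [180 182 170  68  55  56  57  97 179 182 182]
 [182 184 172  79  57  59  57  98 182 184 183]
 [185 184 170  78  55  59  61 108 183 183 183]
 [185 182 166  77  58  59  62 111 182 182 179]
 [184 182 168  92  56  57  63 109 180 178 180]
 [183 182 170 104  54  58  67 121 177 179 179]
 [181 184 173 106  56  58  71 129 179 179 177]
 [181 182 171 103  59  60  80 147 183 180 183]
 [179 182 172 123  56  57  83 156 182 179 180]
 [178 180 175 133  56  56  82 157 183 178 179]
 [179 181 178 153  75  56  93 172 183 179 180]
 [177 179 178 174 145 140 148 182 180 180 178]
 [179 178 178 180 178 177 177 177 179 180 180]
 [179 180 176 178 182 182 179 176 179 180 181]
 [181 182 180 182 184 182 182 178 179 181 180]
 [182 179 177 179 181 180 179 178 179 182 181]]
[[193 193 193 179  92  55  57  66  69  79 113]
 [193 193 192 180  78  54  59  60  63  69 120]
 [190 192 193 177  64  61  62  60  64  82 150]
 [191 193 192 179  52  56  62  61  68 110 180]
 [192 194 191 158  53  61  64  62  69 119 193]
 [192 193 188 143  55  59  62  60  82 145 157]
 [189 191 184 126 
[... 645 characters left out ...]
 108 100  73  55  55  57  76 106 106 105]
 [107 106 101  79  57  57  56  72 107 105 107]
 [105 106 104  91  54  54  59  74 107 104 104]
 [104 106 104  96  61  56  55  68 106 103 104]
 [105 104 104  97  69  57  55  61 105 104 105]
 [104 106 106 101  76  55  56  67 103 106 105]
 [103 105 107 102  81  56  56  71 105 104 105]
 [106 106 104 102  94  79  73  92 106 104 102]
 [105 105 106 104 103  97  98 103 102 103 104]
 [105 106 104 106 105 104 101 103 103 103 105]
 [103 103 105 104 105 106 103 105 103 101 104]
 [103 104 105 104 104 106 103 105 105 103 105]
 [104 104 106 102 105 103 105 105 105 105 105]
 [104 105 105 104 104 106 103 103 105 104 105]
 [104 104 106 105 104 103 103 104 104 105 104]]
```

Run:
```python
from h import *
p,th=pose(); chain(p,th,[(.5937,.1436,.27,27.4)])
```

```text
to [0.5937 0.1436 0.27  ] 27.4 shift [0.1589, 0.0111, 0.1523] turn -0.0008 rows>= 1.1
```

Request:
{"api": "play_rows", "payload": {"commands": [[[1,0.04,0.003,0.04,0],[1,0.08,0.006,0.08,0],[1,0.12,0.009,0.12,0],[1,0.159,0.011,0.15,-0.001],[1,0.159,0.011,0.15,-0.001],[1,0.159,0.011,0.15,-0.001],[1,0.159,0.011,0.15,-0.001],[1,0.159,0.011,0.15,-0.001]]]}}

```text
clock: 13.03
tcp_pos: [0.5941, 0.1437, 0.2709]
orientation: [1.63, 2.685, 0.001]
contact_force: [0.0, -0.0, -1.2]
grip_width: 0.0359
gripper_force: 59.7
```

Run:
```python
from h import *
import pickle
o=get_obs(); print(o['tcp_pos'],o['grip_width'],o['clock'],o['contact_force'],o['moment'],pose()[1])
s=viewer.grab_frame('side');t=viewer.grab_frame('top'); pickle.dump([s,t],open('f4.pkl','wb'))
g=cv2.cvtColor(s['pixels'],cv2.COLOR_RGB2GRAY)
z=o['tcp_pos'][2]-.1365; q=(.5913,.1482,z); u=proj(s,q)[0]; print(u,z); v=u.round().astype(int); print(g[v[1]-8:v[1]+8,v[0]-6:v[0]+7])
a=cv2.resize(s['pixels'][60:210,210:360,::-1],None,fx=2.666,fy=2.666,interpolation=3);b=cv2.resize(t['pixels'][140:290,180:330,::-1],None,fx=2.666,fy=2.666,interpolation=3)
B=np.array([.592,.1468]);ox=np.array([-.460,.888]);oy=np.array([-.888,-.460])
for im,f,o0 in((a,s,(210,60)),(b,t,(180,140))):
    for dx,dy in((.021,-.0145),(.021,.0145),(.029,-.0145),(.029,.0145),(.025,0)):
        P=np.r_[B+dx*ox+dy*oy,.197]; w=((proj(f,P)[0]+.5-o0)*2.666).astype(int); cv2.circle(im,tuple(w.tolist()),2,(255,0,255),-1)
    for dx,dy in((.032,-.008),(.032,.008)):
        P=np.r_[B+.0015*ox+dx*ox+dy*oy,z+.13]; w=((proj(f,P)[0]+.5-o0)*2.666).astype(int); cv2.circle(im,tuple(w.tolist()),2,(0,255,0),-1)
cv2.imwrite('pics/bay2.png',np.hstack([a,b]))
```

```text
[0.59407931 0.1437357  0.27088562] 0.03585862055645194 13.0333 [ 0.00980948 -0.01441068 -1.22493117] [-0.07696585  0.03837458 -0.00289877] 27.473522219095052
[271.0128732  185.12490813] 0.13438561986231745
[[179 177 176 162  76  57  56  63 110 182 180 180 177]
 [167 178 178 164  77  56  57  62 110 178 178 182 179]
 [137 172 181 168  96  56  57  63 109 180 180 181 179]
 [105 136 165 171 102  56  59  68 124 182 183 179 182]
 [ 99 102 127 148 104  56  57  71 132 182 182 180 178]
 [100  98 103 115 100  54  55  72 131 181 181 179 179]
 [ 99  99  99  99  87  54  58  76 145 182 183 183 180]
 [100  98 100  97  86  56  57  82 155 180 184 181 182]
 [100 100  99  98  93  55  59  82 153 180 181 183 183]
 [ 98  99 101 100  95  74  76 112 167 178 181 183 186]
 [ 98  97 100  99  97  94 100 143 182 179 179 186 185]
 [100  98  99  96  99  99 103 134 183 183 181 181 184]
 [ 99  99  99  98  99  98 100 112 161 181 181 179 182]
 [101  99  98  99 100  99  99 108 140 178 180 182 179]
 [100 100  99  99 101 100  99 105 136 179 179 181 180]
 [ 99  99  99 101  98  98  99 106 138 177 179 181 182]]
```

View pics/bay2.png

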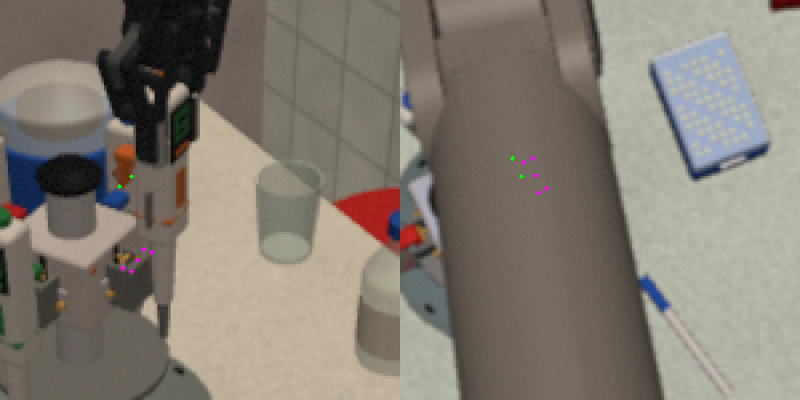

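The lip's predicted lower corners (green dots) fall on the orange lip at about (125,182) in the left crop. The grey hanger is at about (130,280) below it, where the magenta tongue corners are drawn. One numeric check of the side view's local bias before going down.

Run:
```python
from h import *
import pickle
s,t=pickle.load(open('f4.pkl','rb')); s0=pickle.load(open('f0.pkl','rb'))[0]
c=np.array([.5529,.2223]);a=np.radians(117.4);ex=np.array([np.cos(a),np.sin(a)]);ey=np.array([-np.sin(a),np.cos(a)])
for n,q,m in(('blue',c-.085*ey,(258.4,103.2)),('red',c+.085*ex,(200.9,109.5)),('green',c+.085*ey,(208.8,141.1))):
    print(n,np.array(m)-proj(s0,np.r_[q,.263])[0])
def centre(f,q,z0,zs):
    g=cv2.GaussianBlur(cv2.cvtColor(f['pixels'],cv2.COLOR_RGB2GRAY),(0,0),.7).astype(float); out=[]
    for z in zs:
        u=proj(f,np.r_[q,z0+z])[0]; r=int(round(u[1])); xs=np.arange(-9,10); row=np.interp(u[0]+xs*1.,np.arange(560),g[r]); d=np.abs(np.diff(row))
        l=d[:9];h=d[9:]; xl=np.sum(l**2*(xs[:9]+.5))/np.sum(l**2); xh=np.sum(h**2*(xs[9:18]+.5))/np.sum(h**2)
        out.append((round(xl,1),round(xh,1),round((xl+xh)/2,2)))
    return out
zs=[.005,.01,.015,.02,.025,.03]
print('ours',centre(s,np.array([.5913,.1482]),.1344,zs))
print('green',centre(s0,c+.085*ey,.044,zs))
# lip (orange) blob vs prediction
h=cv2.cvtColor(s['pixels'],cv2.COLOR_RGB2HSV); m=((h[:,:,0]<=18)&(h[:,:,1]>130)&(h[:,:,2]>80)); m[:,:245]=0;m[:,268:]=0;m[:105]=0;m[140:]=0
ys,xs=np.nonzero(m); print('lip blob',xs.min(),xs.max(),ys.min(),ys.max(),xs.mean(),ys.mean(),len(xs))
B=np.array([.5913,.1482]);pr=lambda x,y,z:proj(s,np.r_[B+x*ex+y*ey,.1344+z])[0].round(1)
print([pr(x,y,z) for x in(.029,.0375) for y in(-.008,.008) for z in(.13,.142,.16)])
```

```text
blue [ 0.1059797  -0.09355771]
red [-0.56574777 -0.43591953]
green [-0.82197074  0.26480341]
ours [(np.float64(-1.8), np.float64(1.7), np.float64(-0.05)), (np.float64(-2.3), np.float64(1.9), np.float64(-0.21)), (np.float64(-3.0), np.float64(2.1), np.float64(-0.46)), (np.float64(-4.2), np.float64(2.1), np.float64(-1.01)), (np.float64(-4.4), np.float64(2.2), np.float64(-1.1)), (np.float64(-5.3), np.float64(2.4), np.float64(-1.44))]
green [(np.float64(-1.1), np.float64(2.5), np.float64(0.67)), (np.float64(-1.4), np.float64(2.6), np.float64(0.61)), (np.float64(-1.6), np.float64(2.6), np.float64(0.52)), (np.float64(-1.7), np.float64(2.8), np.float64(0.57)), (np.float64(-1.7), np.float64(3.1), np.float64(0.68)), (np.float64(-2.6), np.float64(3.6), np.float64(0.51))]
lip blob 253 260 114 129 256.39 120.81 100
[array([260.1, 126.2]), array([260. , 120.9]), array([259.7, 112.8]), array([255.7, 129.9]), array([255.5, 124.5]), array([255.2, 116.4]), array([256.5, 125. ]), array([256.3, 119.7]), array([256.1, 111.7]), array([252. , 128.7]), array([251.8, 123.4]), array([251.5, 115.3])]
```

The measurements agree to about 1 mm. Going down to just above the highest possible entry.

Request:
{"api": "play_rows", "payload": {"commands": [[[1,0,0,0.06,0],[1,0,0,0.12,0],[1,0,0,0.18,0],[1,0,0,0.22,0],[1,0,0,0.25,0],[1,0,0,0.25,0],[1,0,0,0.25,0],[1,0,0,0.25,0]]]}}

```text
clock: 13.8
tcp_pos: [0.594, 0.1443, 0.2208]
orientation: [1.629, 2.686, 0.001]
contact_force: [0.5, 0.2, -1.6]
grip_width: 0.0356
gripper_force: 59.7
```

```bash
cat > st.py <<'E'
from h import *
o=get_obs();p,th=pose();print(p.round(4),round(th,2),o['clock'],o['contact_force'].round(1),o['moment'].round(2)); chain(p,th,[(.5937,.1436,p[2],27.4)])
E
python3 st.py
```

```text
[0.594  0.1443 0.2208] 27.52 13.8 [ 0.5  0.2 -1.6] [-0.03 -0.04 -0.01]
to [0.5937 0.1436 0.2208] 27.4 shift [-0.0026, -0.0029, 0.0] turn 0.0013 rows>= 0.0
```

Request:
{"api": "play_rows", "payload": {"commands": [[[1,0,0,0.008,0],[1,0,0,0.016,0],[1,0,0,0.024,0],[1,0,0,0.024,0]]]}}

```text
clock: 14.13
tcp_pos: [0.5934, 0.1443, 0.2154]
orientation: [-1.629, -2.686, 0.0]
contact_force: [-0.3, -0.5, -2.3]
grip_width: 0.0359
gripper_force: 59.7
```

Request:
{"api": "play_rows", "payload": {"commands": [[[1,0,0,0.008,0],[1,0,0,0.016,0],[1,0,0,0.016,0]]]}}

```text
clock: 14.38
tcp_pos: [0.5934, 0.1443, 0.212]
orientation: [-1.629, -2.686, 0.001]
contact_force: [0.1, 0.1, -2.1]
grip_width: 0.0362
gripper_force: 59.7
```

Request:
{"api": "play_rows", "payload": {"commands": [[[1,0,0,0.005,0],[1,0,0,0.01,0],[1,0,0,0.01,0]]]}}

```text
clock: 14.63
tcp_pos: [0.5934, 0.1443, 0.2102]
orientation: [-1.629, -2.686, 0.0]
contact_force: [0.9, -0.1, -2.2]
grip_width: 0.036
gripper_force: 59.7
```

Request:
{"api": "play_rows", "payload": {"commands": [[[1,0,0,0.005,0],[1,0,0,0.01,0],[1,0,0,0.01,0]]]}}

```text
clock: 14.88
tcp_pos: [0.5935, 0.1443, 0.2082]
orientation: [-1.629, -2.686, 0.0]
contact_force: [-0.1, -0.1, -1.9]
grip_width: 0.0361
gripper_force: 59.7
```

Request:
{"api": "play_rows", "payload": {"commands": [[[1,0,0,0.005,0],[1,0,0,0.01,0],[1,0,0,0.01,0]]]}}

```text
clock: 15.13
tcp_pos: [0.5935, 0.1443, 0.2062]
orientation: [-1.629, -2.686, 0.0]
contact_force: [0.3, 0.2, -2.1]
grip_width: 0.0358
gripper_force: 59.7
```

Request:
{"api": "play_rows", "payload": {"commands": [[[1,0,0,0.005,0],[1,0,0,0.01,0],[1,0,0,0.01,0]]]}}

```text
clock: 15.38
tcp_pos: [0.5934, 0.1443, 0.2041]
orientation: [-1.629, -2.686, 0.0]
contact_force: [0.2, -0.2, -2.7]
grip_width: 0.0363
gripper_force: 59.7
```

Request:
{"api": "play_rows", "payload": {"commands": [[[1,0,0,0.005,0],[1,0,0,0.01,0],[1,0,0,0.01,0]]]}}

```text
clock: 15.63
tcp_pos: [0.5934, 0.1443, 0.2022]
orientation: [-1.629, -2.686, 0.0]
contact_force: [-0.4, -0.3, -2.2]
grip_width: 0.0359
gripper_force: 59.7
```

Request:
{"api": "play_rows", "payload": {"commands": [[[1,0,0,0.005,0],[1,0,0,0.01,0],[1,0,0,0.01,0]]]}}

```text
clock: 15.88
tcp_pos: [0.5938, 0.1441, 0.2004]
orientation: [1.629, 2.686, 0.0]
contact_force: [1.1, -0.3, -1.9]
grip_width: 0.0359
gripper_force: 59.7
```

Request:
{"api": "play_rows", "payload": {"commands": [[[1,0,0,0.005,0],[1,0,0,0.01,0],[1,0,0,0.01,0]]]}}

```text
clock: 16.13
tcp_pos: [0.5941, 0.1437, 0.1986]
orientation: [1.629, 2.685, 0.0]
contact_force: [1.9, -1.6, -0.5]
grip_width: 0.0362
gripper_force: 59.7
```

Request:
{"api": "play_rows", "payload": {"commands": [[[1,0,0,0.005,0],[1,0,0,0.01,0],[1,0,0,0.01,0]]]}}

```text
clock: 16.38
tcp_pos: [0.5942, 0.1439, 0.1968]
orientation: [1.629, 2.685, 0.001]
contact_force: [2.7, -1.8, 1.7]
grip_width: 0.0361
gripper_force: 59.8
```

Request:
{"api": "play_rows", "payload": {"commands": [[[1,0,0,0.004,0],[1,0,0,0.0075,0],[1,0,0,0.0075,0]]]}}

```text
clock: 16.63
tcp_pos: [0.5943, 0.144, 0.1953]
orientation: [1.629, 2.685, 0.001]
contact_force: [2.4, -2.2, 3.7]
grip_width: 0.0356
gripper_force: 59.9
```

Request:
{"api": "play_rows", "payload": {"commands": [[[1,0,0,0.004,0],[1,0,0,0.0075,0],[1,0,0,0.0075,0]]]}}

```text
clock: 16.88
tcp_pos: [0.5944, 0.1439, 0.194]
orientation: [1.629, 2.684, 0.001]
contact_force: [2.5, -3.6, 5.1]
grip_width: 0.0361
gripper_force: 60.0
```

Request:
{"api": "play_rows", "payload": {"commands": [[[1,0,0,0.004,0],[1,0,0,0.0075,0],[1,0,0,0.0075,0]]]}}

```text
clock: 17.13
tcp_pos: [0.5946, 0.1437, 0.1926]
orientation: [1.629, 2.684, 0.002]
contact_force: [4.1, -4.3, 6.1]
grip_width: 0.0356
gripper_force: 60.1
```

Request:
{"api": "play_rows", "payload": {"commands": [[[1,0,0,0.004,0],[1,0,0,0.0075,0],[1,0,0,0.0075,0]]]}}

```text
clock: 17.38
tcp_pos: [0.5948, 0.1436, 0.1912]
orientation: [1.629, 2.683, 0.002]
contact_force: [4.0, -4.1, 5.4]
grip_width: 0.0361
gripper_force: 60.1
```

Request:
{"api": "play_rows", "payload": {"commands": [[[1,0,0,0.004,0],[1,0,0,0.0075,0],[1,0,0,0.0075,0]]]}}

```text
clock: 17.63
tcp_pos: [0.5954, 0.1448, 0.1913]
orientation: [1.629, 2.684, 0.006]
contact_force: [2.0, -3.1, 14.6]
grip_width: 0.0361
gripper_force: 61.0
```

Request:
{"api": "play_rows", "payload": {"commands": [[[1,0,0,0.004,0],[1,0,0,0.006,0],[1,0,0,0.006,0]]]}}

```text
clock: 17.88
tcp_pos: [0.5937, 0.1446, 0.1876]
orientation: [1.629, 2.686, 0.001]
contact_force: [2.9, -1.9, 0.1]
grip_width: 0.0363
gripper_force: 59.4
```

The force rose to about 15 N, then fell to 0 as it dropped 4 mm, so the catch clicked. Next I'll seat it home.

Request:
{"api": "play_rows", "payload": {"commands": [[[1,0,0,0.003,0],[1,0,0,0.005,0],[1,0,0,0.005,0]]]}}

```text
clock: 18.13
tcp_pos: [0.5931, 0.1445, 0.1858]
orientation: [-1.629, -2.686, 0.001]
contact_force: [3.5, -0.3, -3.6]
grip_width: 0.0359
gripper_force: 59.2
```

Request:
{"api": "play_rows", "payload": {"commands": [[[1,0,0,0.003,0],[1,0,0,0.005,0],[1,0,0,0.005,0]]]}}

```text
clock: 18.38
tcp_pos: [0.5933, 0.1443, 0.1858]
orientation: [-1.629, -2.686, 0.0]
contact_force: [0.8, -1.4, 2.0]
grip_width: 0.0356
gripper_force: 60.2
```

Request:
{"api": "play_rows", "payload": {"commands": [[[1,0,0,0.003,0],[1,0,0,0.005,0],[1,0,0,0.005,0]]]}}

```text
clock: 18.63
tcp_pos: [0.5935, 0.1442, 0.1856]
orientation: [-1.629, -2.686, -0.001]
contact_force: [-2.0, -1.9, 8.2]
grip_width: 0.036
gripper_force: 61.2
```

Request:
{"api": "play_rows", "payload": {"commands": [[[1,0,0,0.002,0],[1,0,0,0.004,0],[1,0,0,0.004,0],[1,0,0,0.004,0]]]}}

```text
clock: 18.97
tcp_pos: [0.5935, 0.1442, 0.1855]
orientation: [-1.629, -2.686, -0.001]
contact_force: [-2.1, -2.5, 12.5]
grip_width: 0.0359
gripper_force: 62.0
```

It's home: the bar sits firm at 12.5 N with no further travel. I'll ease the push and then release.

Request:
{"api": "play_rows", "payload": {"commands": [[[1,0,0,-0.005,0],[1,0,0,-0.007,0],[1,0,0,-0.007,0],[1,0,0,-0.007,0]]], "grip_force": 40}}

```text
clock: 19.3
tcp_pos: [0.5934, 0.1443, 0.1857]
orientation: [-1.629, -2.686, -0.0]
contact_force: [-0.8, -2.3, 5.8]
grip_width: 0.036
gripper_force: 60.9
```

Request:
{"api": "play_rows", "payload": {"commands": [[[0,0,0,0,0],[-0.1,0,0,0,0],[-0.2,0,0,0,0],[-0.3,0,0,0,0],[-0.4,0,0,0,0],[-0.4,0,0,0,0],[-0.4,0,0,0,0]]], "grip_force": 20}}

```text
clock: 19.88
tcp_pos: [0.5935, 0.1444, 0.1852]
orientation: [-1.629, -2.686, 0.0]
contact_force: [-0.1, -0.4, 0.3]
grip_width: 0.0601
gripper_force: 0.0
```

```bash
python3 st.py
```

```text
[0.5935 0.1444 0.1852] 27.52 19.8833 [-0.1 -0.4  0.3] [-0.    0.01 -0.01]
to [0.5937 0.1436 0.1852] 27.4 shift [-0.0039, -0.0007, 0.0] turn 0.0014 rows>= 0.0
```

Released with no load. Now straight up and away, outward along tool −x.

Request:
{"api": "play_rows", "payload": {"commands": [[[-0.4,0,0,-0.05,0],[-0.4,0,0,-0.15,0],[-0.4,0,0,-0.3,0],[-0.4,0,0,-0.45,0],[-0.4,0,0,-0.6,0],[-0.4,0,0,-0.6,0],[-0.4,-0.3,0,-0.6,0],[-0.4,-0.6,0,-0.6,0],[-0.4,-0.9,0,-0.6,0],[-0.4,-0.9,0,-0.6,0],[-0.4,-0.9,0,-0.6,0]]]}}

```text
clock: 20.8
tcp_pos: [0.678, -0.0236, 0.306]
orientation: [1.638, 2.676, -0.005]
contact_force: [-0.8, -1.1, -0.1]
grip_width: 0.0597
gripper_force: 0.0
```

Request:
{"api": "play_rows", "payload": {"commands": [[[-0.4,-0.3,0,0,0],[-0.4,-0.6,0,0,0],[-0.4,-0.8,0,0,0],[-0.4,-0.8,0,0,0],[-0.4,-0.8,0,0,0],[-0.4,-0.8,0,0,0],[-0.4,-0.8,0,0,0],[-0.4,-0.8,0,0,0]]]}}

```text
clock: 21.47
tcp_pos: [0.7508, -0.1551, 0.3057]
orientation: [-1.626, -2.688, -0.002]
contact_force: [-0.3, 0.5, 0.3]
grip_width: 0.0599
gripper_force: 0.0
```

Run:
```python
from h import *
import pickle
o=get_obs(); print(o['tcp_pos'],o['clock'],o['contact_force'])
s=viewer.grab_frame('side');t=viewer.grab_frame('top'); s0,t0=pickle.load(open('f0.pkl','rb'))
q=proj(s,(.592,.1468,.268))[0];w=proj(t,(.592,.1468,.268))[0]; print(q,w)
u,a=cblob(s,*q,12,12); print('side',u,a)
v,b=cblob(t,*w,12,12); print('top',v,b); print(tri(s,t,u,v))
for n,hue,c,d in(('blue',110,(258.4,103.2),(184.2,176.9)),('red',0,(200.9,109.5),(164.1,230.9)),('green',68,(208.8,141.1),(219.1,249.5))):
    try: print(n,cblob(s,*c,hue)[0].round(1),cblob(t,*d,hue)[0].round(1))
    except Exception as e: print(n,e)
for n in('tipbox','marker','manual'):
    print(n,[(np.round(x['rect']),round(x['score'],2)) for x in viewer.trace(s,n)[:2]])
```

```text
[ 0.75080694 -0.15511039  0.30566604] 21.4667 [-0.32066779  0.52002073  0.30704552]
[271.02089491 130.78049775] [237.44553541 195.04480184]
side [271.57377049 130.70491803] 61
top [237.65957447 194.27659574] 47
(array([0.59341186, 0.14652386, 0.26791543]), np.float64(0.1469054776232159), np.float64(0.13492012766295897))
blue [258.4 103.2] [184.2 177. ]
red [200.9 109.5] [164.1 230.9]
green [208.9 141. ] [219.1 249.5]
tipbox [(array([305., 207., 371., 279.]), 0.77)]
marker [(array([225., 261., 258., 317.]), 0.68)]
manual [(array([320., 290., 358., 362.]), 0.81)]
```

```bash
python3 -c "
from bench import r
print(r.hand_in())"
```

```text
the job is handed in; nothing more can be done
None
```

The orange-trim pipette is hanging on the empty charging hanger, display outward. I felt the catch click at about 15 N, it sat firm on the bar, the other pipettes, tip box and marker look unmoved, and the job is handed in (about 21.5 s, no verdict returned).

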